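# Bring the mouse compartment of a spares carousel round to the arrow

## Task

Turn the spares carousel round by pushing with the fingertips on the tabs or rim of its tray, gently, until the compartment with the computer mouse faces the arrow on the carousel's foot, the middle of the mouse in line with the arrow. Do not touch or lift anything that lies in the compartments, and leave the mug, the carton and the charger where they stand. Finish with the carousel at rest and the hand clear of it.

Things in the scene. Friction and masses are not known exactly. Their poses are not given: they have to be found in the camera images.
- foot: Fixed black foot of the carousel: a disc 200 mm across and 16 mm high under the tray, with a flat tongue 26 mm wide and 8 mm high that runs out along the foot's own -x, towards the robot within about 50 degrees, and ends in an arrow head (a 32 mm square on its corner, 10 mm high), its centre 192 mm and its tip 214 mm from the axis. Origin: on the turning axis at the work surface; z up.
- arrow (a point): Point on the middle of the arrow tongue of the foot, just before the arrow head, 168 mm from the turning axis, 8 mm above the work surface. The compartment that lies on the line from the axis to this point faces the arrow.
- tray: White plastic round tray that turns either way, without stops, on a vertical axis. 260 mm across; its 4 mm rim wall tops out 50 mm above the work surface, its inner floor 24 mm. Four dividers 4 mm thick (tops at 59 mm) make four equal compartments, centred at 0, 90, 180 and 270 degrees about its z from its x; dividers and tabs at 45, 135, 225, 315. Origin: on the axis, 18 mm above the work surface; z up.
- tray_post (a point): Top of the round 24 mm post in the middle of the tray, on the turning axis, 70 mm above the work surface. The bearing has dry friction of 0.15 N m (about 1 N at a tab turns it); pushed slowly, the tray stops at once when the push ends, without coasting. No detents.
- tab0 (a point): Tip of the push tab of the tray at 45 degrees about the tray's z, 168 mm from the axis, 36 mm above the work surface. The tab sticks 38 mm out of the rim in line with a divider; 14 mm wide, 24 to 48 mm above the work surface.
- tab1 (a point): Tip of the push tab of the tray at 135 degrees about the tray's z, 168 mm from the axis, 36 mm above the work surface. The tab sticks 38 mm out of the rim in line with a divider; 14 mm wide, 24 to 48 mm above the work surface.
- tab2 (a point): Tip of the push tab of the tray at 225 degrees about the tray's z, 168 mm from the axis, 36 mm above the work surface. The tab sticks 38 mm out of the rim in line with a divider; 14 mm wide, 24 to 48 mm above the work surface.
- tab3 (a point): Tip of the push tab of the tray at 315 degrees about the tray's z, 168 mm from the axis, 36 mm above the work surface. The tab sticks 38 mm out of the rim in line with a divider; 14 mm wide, 24 to 48 mm above the work surface.
- mouse: Black computer mouse, 80 x 48 mm, 33 mm high with a domed back and a grey wheel near one end, lying loose flat in one of the four compartments, about 78 mm from the axis. Origin: centre of its underside; x along its length, z up.
- adapter: Black plug-in power adapter, a plain block 78 x 40 x 30 mm with a paper label on top, loose in another compartment. Origin: centre of its underside; z up.
- hub: Black round hub, a flat disc 68 mm across and 26 mm high, loose in another compartment. Origin: centre of its underside; z up.
- webcam: Black webcam: a bar 26 x 76 x 24 mm on a short neck and a 44 x 40 mm foot, 40 mm high over all, loose in another compartment. Origin: centre of its underside; z up.
- mug: White mug, 80 mm across, 85 mm high, standing loose on the work surface to the left of the carousel, farther off than the carton. Origin: centre of its underside. A bystander.
- carton: Closed cardboard carton 130 x 90 x 70 mm, loose on the work surface to the left of the carousel. Origin: centre of its underside. A bystander.
- charger: Black laptop charger brick 130 x 58 x 34 mm with a paper label on top, loose on the work surface to the right of the carousel. Origin: centre of its underside. A bystander.
Mind the look-alikes: they are no part of the job. What is shaped like the webcam but pink or purple is not meant.

How it is judged:
At the end, for the whole second after the job is handed in: The mouse's centre lies within 12 mm of the line from the axis to the arrow head, on the arrow's side; the tray is at rest; mouse, adapter, hub and webcam lie flat on the floor of their compartments; mug, carton and charger are within 15 mm of where they stood (y of mouse in the frame of foot between -0.012 and 0.012 m and x of mouse in the frame of foot below -0.05 m and angular speed of tray below 0.05 rad/s and horizontal distance between each of mouse, adapter, hub, webcam and tray below 0.11 m and height (world z) of each of mouse, adapter, hub, webcam below 0.034 m and angle between each of mouse, adapter, hub, webcam's own z axis and vertical below 0.2 rad and linear speed of each of mouse, adapter, hub, webcam below 0.02 m/s and distance of each of mug, carton, charger from where it was at the start of the episode below 0.015 m); the robot touches nothing.
It fails at once if a thing in the carousel was touched by the robot (over 1 N) (contact force between any of the arm, the fingers and mouse above 1 N or contact force between any of the arm, the fingers and adapter above 1 N or contact force between any of the arm, the fingers and hub above 1 N or contact force between any of the arm, the fingers and webcam above 1 N).
It fails at once if a thing in the carousel was lifted or tipped out (height (world z) of any of mouse, adapter, hub, webcam above 0.045 m).
It fails at once if the mug, carton or charger was moved over 15 mm (distance of any of mug, carton, charger from where it was at the start of the episode above 0.015 m).
It fails at once if the tray was pushed roughly (over 30 N) or spun fast (over 4 rad/s) (contact force between the fingers and tray above 30 N or angular speed of tray above 4 rad/s).
It also fails if it takes over 42 s, if anything falls off the work surface, if the arm or the gripper's body presses on something with over 40 N, if the wrist force passes 120 N, or if a joint passes its speed limit or range.

## Robot

A 6-joint arm with a two-finger parallel gripper is mounted at the origin on the work surface. World frame = base frame: x ahead of the robot, y to its left, z up, the work surface at z = 0. Lengths are in m, angles in rad, forces in N, time in s.
With the tool pointing down it reaches from about 0.225 to 0.875 m from the base axis. Payload 3.4 kg.
Tool frame: the origin (TCP) lies at the very end of the fingers, on their centre line; the grasp point (between the pads) lies 19 mm behind it; z points along the fingers, x is the direction in which the jaws open and shut, and the axes are right-handed (so a half turn about z gives the same grasp; the last joint's range is limited). The gripper opens to 85 mm and grips with 20 to 120 N. Pads are 22 mm wide; open, the fingers measure 114 mm over their backs; the gripper's body (76 mm by 85 mm) begins 54 mm behind the grasp point. The pads swing forward as they close: fully open they stand 13 mm farther back than shut.
Start: joints at [1.153, 0.276, 1.505, -0, 1.361, -0.121], TCP at [0.168, 0.55, 0.231] pointing down, gripper open.
Joint ranges: [-2.89, 2.89], [-0.75, 2.08], [0.22, 2.7], [-1.18, 4.32], [0.11, 2.71], [-2.7, 2.7]. Speed limits (rad/s): [2.57, 2.57, 3.14, 3.14, 3.14, 3.14].

## Interface

Orientations are given as a unit quaternion [w, x, y, z].
In Python, from rig import manip gives the robot as it stands.
- The arm moves only by the tool send_rows, never from a script. Its argument "increments" is a list of rows, each a list of 5 numbers: the opening, from 0 (shut) to 1 (fully open), then the shift along the tool's x, y, z in m, then the turn about the tool's z in rad. A call has 1 to 8 rows; each row shifts and turns the commanded pose from where the row before left it, along the tool's axes as they then stand; what a row does not reach is not made up. A row lasts 1/8 s, in which the tool goes at most 62.5 mm and 10.7 degrees, less where a joint would pass 70% of its speed; a pose out of reach is approached as far as the arm can. A call is refused whole if a number of a shift passes 0.0625 or a number of a turn 0.188, either way. A call with a gripper value outside its range is refused whole. The fingers move at their own pace and stop on an object; "squeeze" is the grip in N (left out, the last holds). Time passes only in rows, so rows that do not move let the fingers close. It gives the time, the measured TCP pose, the force and the opening at its end, in the units of the state.
- manip.get_state(): the state, without advancing time (a new reading comes with each control period).
- manip.get_image(name): name is "scene" or "top" or "wrist"; returns the picture (420x560x3 uint8, red, green, blue); there is no depth.
- manip.calibration(name): a dict with "fx", "fy", "cx", "cy" (pixels), "distortion" ([k1, k2, p1, p2, k3] as OpenCV has them; the pictures are not rectified), "camera_from_world" (4x4, takes a point from world to camera coordinates). Camera axes: x right, y up, looking along -z (the intrinsics and any distortion apply to the point x, -y, -z); pixel columns grow to the right and rows downward; lengths in m; the calibration is good to about 2 mm. A picture is of the moment at which its call begins: read the wrist's pose just before it. calibration takes no time and is no camera call; for the wrist camera it gives the pose at the moment of the call.
- manip.sign_off(): hands the job in, once; it reports no verdict.
The state is a dict: "clock": time; "qpos": joint angles; "qd": joint speeds; "effort": joint torques, N m; "position": TCP position; "ee_rot": TCP orientation; "contact_force": force on the tool from outside, world axes, zero at the start; "moment": the same for the moment, N m; "width": finger opening in m.
Only numpy, scipy, OpenCV 4.12 (cv2) and the standard library are available. Lean on these libraries where they do the work, as an engineer would, in place of code of your own. Each camera call takes 0.05 s, during which the arm holds its last target.

## Working session

There is one attempt and no reset: what is moved stays moved. The work goes in short steps, Python scripts to look and compute and a tool call to move; the robot and the scene stay as the last step left them, time stands still between calls to the robot, and variables do not carry over. Pictures are saved under pics/ and viewed, and the job is handed in when it is done.

Besides the shell and the picture viewer there is one more tool, called after "Request:" in YAML: its name, and indented under it one key for each argument. send_rows: Moves the arm, as the interface text tells. Its arguments: {"type":"object","properties":{"increments":{"type":"array","items":{"type":"array","items":{"type":"number"}}},"squeeze":{"type":"number"}},"required":["increments"]}

```bash
mkdir -p pics; ls; python3 - <<'E'
from rig import manip
import cv2
print(manip.get_state())
for n in ("scene","top"):
    im=manip.get_image(n); cv2.imwrite(f"pics/{n}0.png",im[:,:,::-1]); c=manip.calibration(n); print(n,c)
E
```

```text
pics
{'clock': 0.0, 'qpos': array([ 1.15297399e+00,  2.76614413e-01,  1.50615528e+00, -1.70577126e-05,
        1.36069358e+00, -1.20995940e-01]), 'qd': array([ 0.00017305, -0.00069098, -0.00137921, -0.00278218,  0.00019266,
        0.00107632]), 'effort': array([-1.41318254e-03, -4.16775835e+01, -2.45804787e+01, -3.92277925e-04,
        1.10706003e-02,  5.47341756e-06]), 'position': array([0.16796939, 0.54935827, 0.23041982]), 'ee_rot': array([ 4.68731420e-04,  8.03891259e-01,  5.94775561e-01, -8.09422657e-04]), 'contact_force': array([-0.41428181, -0.10808094,  0.1749379 ]), 'moment': array([-0.02120297, -0.03098331, -0.02104089]), 'width': 0.08539070801345583}
scene {'fx': 524.8359972383806, 'fy': 524.8359972383806, 'cx': 280.8726800603623, 'cy': 205.36408702397125, 'distortion': array([-0.18949293,  0.        ,  0.        ,  0.        ,  0.        ]), 'camera_from_world': array([[ 0.36809844,  0.92978238,  0.00287582, -0.21993365],
       [-0.62469996,  0.24502386,  0.74142651,  0.31474952],
       [ 0.68866066, -0.27471447,  0.67102791, -2.02006038],
       [ 0.        ,  0.        ,  0.        ,  1.        ]])}
top {'fx': 398.06905135558594, 'fy': 398.06905135558594, 'cx': 284.5061454249064, 'cy': 211.1278282184106, 'distortion': array([-0.01649682,  0.        ,  0.        ,  0.        ,  0.        ]), 'camera_from_world': array([[ 6.83245303e-04, -9.99637141e-01, -2.69280311e-02,
         6.40165389e-03],
       [ 9.89264958e-01, -3.25936614e-03,  1.46096611e-01,
        -6.13971277e-01],
       [-1.46131367e-01, -2.67387774e-02,  9.88903768e-01,
        -1.05102114e+00],
       [ 0.00000000e+00,  0.00000000e+00,  0.00000000e+00,
         1.00000000e+00]])}
```

View pics/scene0.png

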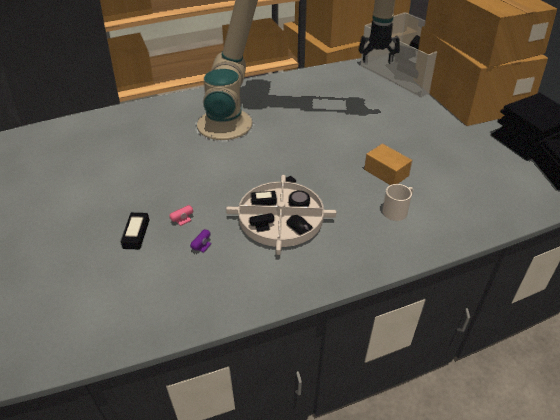

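View pics/top0.png

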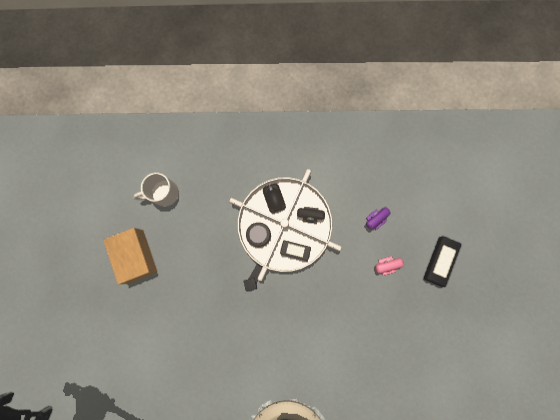

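```bash
cat > h.py <<'E'
import numpy as np,cv2
from rig import manip
def cast(n,px,z,c=None):
    c=c or manip.calibration(n); K=np.array([[c['fx'],0,c['cx']],[0,c['fy'],c['cy']],[0,0,1]])
    u=cv2.undistortPoints(np.array(px,float).reshape(-1,1,2),K,np.array(c['distortion']))[:,0]
    d=np.c_[u[:,0],-u[:,1],-np.ones(len(u))]; M=c['camera_from_world'];R=M[:3,:3];o=-R.T@M[:3,3]
    d=d@R; return o+d*((np.atleast_1d(z)-o[2])/d[:,2])[:,None]
def proj(n,P,c=None):
    c=c or manip.calibration(n); K=np.array([[c['fx'],0,c['cx']],[0,c['fy'],c['cy']],[0,0,1]])
    M=c['camera_from_world']; q=np.atleast_2d(P)@M[:3,:3].T+M[:3,3]; q=q*[1,-1,-1]
    return cv2.projectPoints(q.reshape(-1,1,3),np.zeros(3),np.zeros(3),K,np.array(c['distortion']))[0][:,0]
E
python3 - <<'E'
import cv2
a=cv2.imread('pics/top0.png')[160:300,220:350]; cv2.imwrite('pics/topc.png',cv2.resize(a,None,fx=4.2,fy=4.2,interpolation=cv2.INTER_CUBIC))
a=cv2.imread('pics/scene0.png')[165:260,220:340]; cv2.imwrite('pics/scenec.png',cv2.resize(a,None,fx=6,fy=6,interpolation=cv2.INTER_CUBIC))
E
```

```text
(no output)
```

View pics/topc.png

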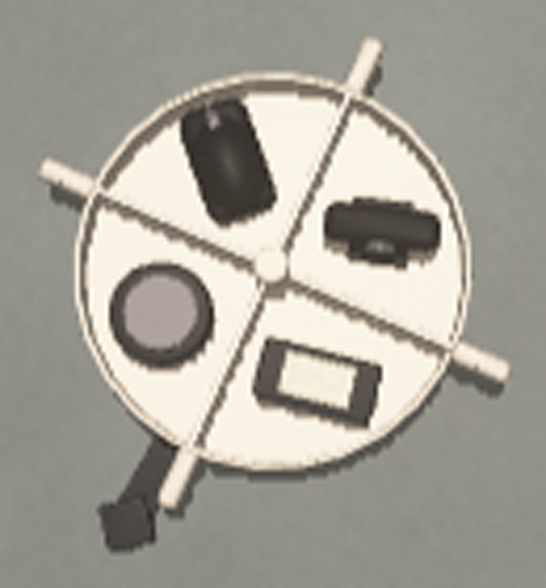

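View pics/scenec.png

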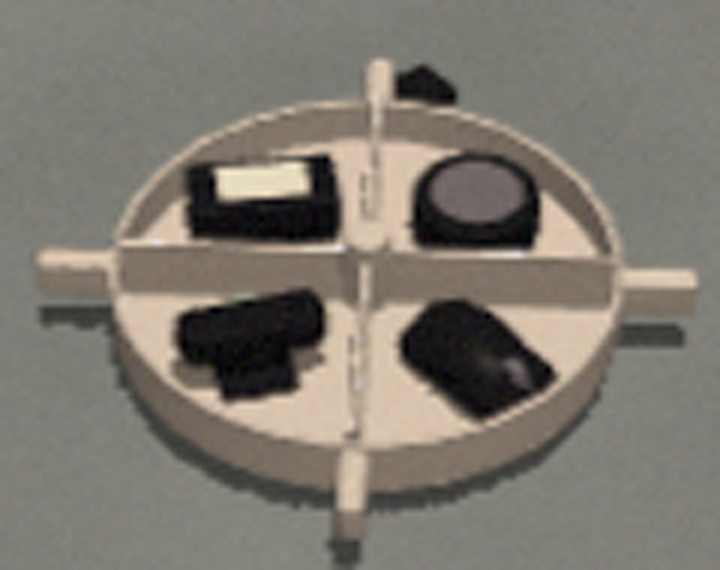

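```bash
python3 - <<'E'
from h import *
im=cv2.imread('pics/top0.png')
f=lambda x,y:(220+x/4.2-.4,160+y/4.2-.4)
pts={'post':(f(272,262),.07),'mouse':(f(229,163),.042),'tipNW':(f(42,168),.048),'tipN':(f(373,45),.048),'tipE':(f(508,372),.048),'tipS':(f(170,505),.048)}
P={k:cast('top',[p],z)[0] for k,(p,z) in pts.items()}
g=cv2.cvtColor(im,cv2.COLOR_BGR2GRAY)
def blob(x0,x1,y0,y1,t=70):
    m=np.zeros_like(g); m[y0:y1,x0:x1]=(g[y0:y1,x0:x1]<t); n,l,s,c=cv2.connectedComponentsWithStats(m); i=1+np.argmax(s[1:,4]); return c[i],s[i]
print('mouse',blob(255,292,180,218)); 
P['mouse2']=cast('top',[blob(255,292,180,218)[0]],.04)[0]
b,s=blob(240,262,278,296); print('head',b,s); P['head']=cast('top',[b],.01)[0]
C=(P['tipNW']+P['tipE']+P['tipN']+P['tipS'])/4; print('C tabs',C)
ax=(C[:2]+P['post'][:2])/2
for k,v in P.items():
    d=v[:2]-ax; print(k,v.round(4),'r',np.hypot(*d).round(4),'deg',np.degrees(np.arctan2(d[1],d[0])).round(1))
for n,pp,z in [('carton',[(105,235),(136,228),(157,274),(121,284)],.07),('charger',[(436,236),(461,241),(445,287),(424,280)],.034),('mug',[(142,178),(170,178),(156,206)],.085),('pink',[(376,265),(403,262),(390,274)],.03),('purple',[(366,220),(390,210)],.03)]:
    print(n,cast('top',pp,z)[:,:2].round(3).tolist())
E
```

```text
mouse (array([273.74489796, 198.45918367]), array([263, 184,  22,  29, 392], dtype=int32))
head [251.17777778 284.71111111] [245 278  12  13  45]
C tabs [0.57846812 0.00544011 0.048     ]
post [0.5809 0.0053 0.07  ] r 0.0012 deg -3.2
mouse [0.6502 0.0346 0.042 ] r 0.0764 deg 22.5
tipNW [0.6463 0.1577 0.048 ] r 0.1663 deg 66.4
tipN [ 0.7282 -0.061   0.048 ] r 0.1627 deg -24.1
tipE [ 0.5119 -0.1459  0.048 ] r 0.1658 deg -114.1
tipS [0.4273 0.071  0.048 ] r 0.1659 deg 156.7
mouse2 [0.6505 0.0357 0.04  ] r 0.077 deg 23.2
head [0.413 0.099 0.01 ] r 0.1911 deg 150.7
carton [[0.547, 0.491], [0.565, 0.407], [0.443, 0.344], [0.416, 0.439]]
charger [[0.545, -0.409], [0.532, -0.476], [0.408, -0.425], [0.427, -0.37]]
mug [[0.7, 0.392], [0.7, 0.315], [0.623, 0.35]]
pink [[0.467, -0.243], [0.475, -0.317], [0.443, -0.28]]
purple [[0.591, -0.22], [0.618, -0.287]]
```

The candidates in the tray are the mouse at (274,198), with a domed back and grey wheel, the webcam at (311,214), with a bar and foot, the hub at (258,234) and the adapter at (295,251). The crop confirms the mouse. The pink (389,265) and purple (377,217) pieces outside the tray are look-alikes.

- **Measured:** the axis is at about (0.580, 0.005). The mouse is at 23° and the arrow at 150.7°, so the tray turns about +128° counter-clockwise. Tab radius, mouse radius and arrow radius all match the given sizes.
- **Plan:** push the near tab at 156.7° with shut fingers.

Request:
send_rows:
  increments:
    - [0,-0.0212,0.0258,0,0]
    - [0,-0.0212,0.0258,0,0]
    - [0,-0.0212,0.0258,0,0]
    - [0,-0.0212,0.0258,0,0]
    - [0,-0.0212,0.0258,0,0]
    - [0,-0.0212,0.0258,0,0]
    - [0,-0.0212,0.0258,0,0]
    - [0,-0.0212,0.0258,0,0]

```text
clock: 1.1
position: [0.3162, 0.3262, 0.231]
ee_rot: [0.0, 0.804, 0.595, -0.0]
contact_force: [0.1, -0.3, 0.0]
width: -0.0001
```

Request:
send_rows:
  increments:
    - [0,-0.0212,0.0258,0,0]
    - [0,-0.0212,0.0258,0,0]
    - [0,-0.0212,0.0258,0,0]
    - [0,-0.0212,0.0258,0,0]
    - [0,-0.0212,0.0258,0,0]
    - [0,-0.0212,0.0258,0,0]
    - [0,-0.0212,0.0258,0,0]
    - [0,-0.0212,0.0258,0,0]

```text
clock: 2.1
position: [0.4639, 0.1038, 0.2309]
ee_rot: [-0.0, 0.804, 0.595, -0.0]
contact_force: [0.3, 0.2, 1.0]
width: 0.0003
```

Request:
send_rows:
  increments:
    - [0,0,0,0,0.18]
    - [0,0,0,0,0.18]
    - [0,0,0,0,0.18]
    - [0,0,0,0,0.18]
    - [0,0,0,0,0.18]
    - [0,0,0,0,0.18]
    - [0,0,0,0,0.18]
    - [0,0,0,0,0.18]

```text
clock: 3.1
position: [0.4633, 0.1048, 0.2309]
ee_rot: [0.0, 0.996, -0.086, -0.0]
contact_force: [0.4, -0.1, 0.2]
width: 0.0001
```

Request:
send_rows:
  increments:
    - [0,0,0,0,0.18]
    - [0,0,0,0,0.18]
    - [0,0,0,0,0.16]
    - [0,0,0,0,0]

```text
clock: 3.6
position: [0.4634, 0.1048, 0.231]
ee_rot: [0.0, 0.942, -0.335, -0.0]
contact_force: [-0.5, 1.1, 0.3]
width: -0.0002
```

```bash
cat > st.py <<'E'
from h import *
from scipy.spatial.transform import Rotation as Ro
A=np.array([.5797,.0053])
s=manip.get_state(); R=Ro.from_quat(np.roll(s['ee_rot'],-1)).as_matrix(); d=s['position'][:2]-A
print('t',s['clock'],'p',s['position'].round(4),'yaw',np.degrees(np.arctan2(R[1,0],R[0,0])).round(1),'q6',s['qpos'][5].round(2),'r',np.hypot(*d).round(4),'phi',np.degrees(np.arctan2(d[1],d[0])).round(1),'F',s['contact_force'].round(1),'w',round(s['width'],4),'tilt',R[:,2].round(3))
E
python3 st.py; python3 -c "
from h import *
cv2.imwrite('pics/top1.png',manip.get_image('top')[:,:,::-1])
cv2.imwrite('pics/wr1.png',manip.get_image('wrist')[:,:,::-1])"
```

```text
t 3.6 p [0.4634 0.1048 0.231 ] yaw -39.2 q6 0.76 r 0.153 phi 139.4 F [-0.5  1.1  0.3] w -0.0002 tilt [-0.001  0.    -1.   ]
```

View pics/top1.png

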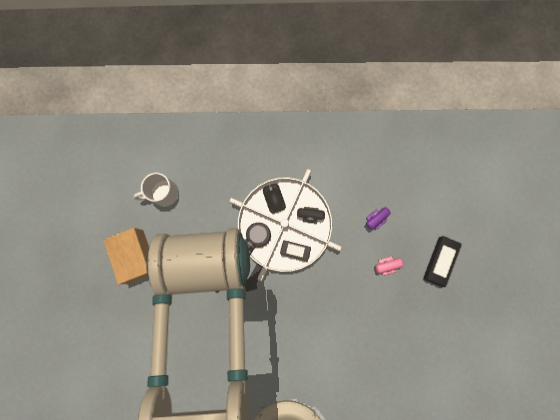

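View pics/wr1.png

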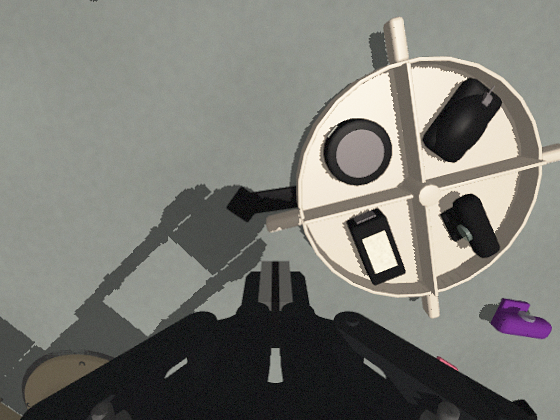

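```bash
python3 -c "
from h import *
a=manip.get_image('scene')[:,:,::-1]
cv2.imwrite('pics/sc1.png',cv2.resize(a[20:270,180:480],None,fx=2.6,fy=2.4))"
```

```text
(no output)
```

View pics/sc1.png

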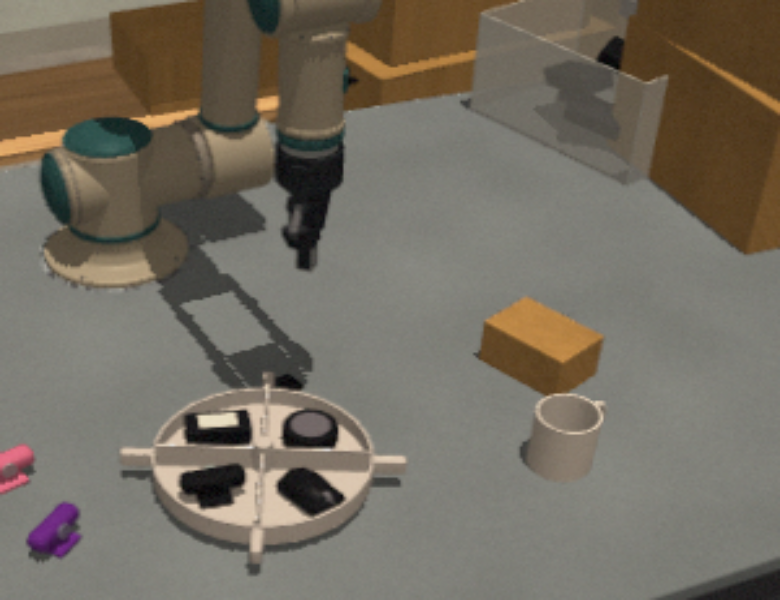

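Request:
send_rows:
  increments:
    - [0,0,0,0.025,0]
    - [0,0,0,0.025,0]
    - [0,0,0,0.025,0]
    - [0,0,0,0.025,0]
    - [0,0,0,0.025,0]
    - [0,0,0,0.025,0]
    - [0,0,0,0.025,0]
    - [0,0,0,0.024,0]

```text
clock: 4.75
position: [0.4639, 0.1048, 0.0315]
ee_rot: [-0.0, 0.942, -0.336, 0.0]
contact_force: [0.8, 0.5, -0.3]
width: -0.0003
```

```bash
python3 st.py; python3 -c "
from h import *
cv2.imwrite('pics/wr2.png',manip.get_image('wrist')[:,:,::-1])"
```

```text
t 4.75 p [0.4639 0.1048 0.0315] yaw -39.2 q6 0.76 r 0.1527 phi 139.3 F [ 0.8  0.5 -0.3] w -0.0003 tilt [ 0.  0. -1.]
```

View pics/wr2.png

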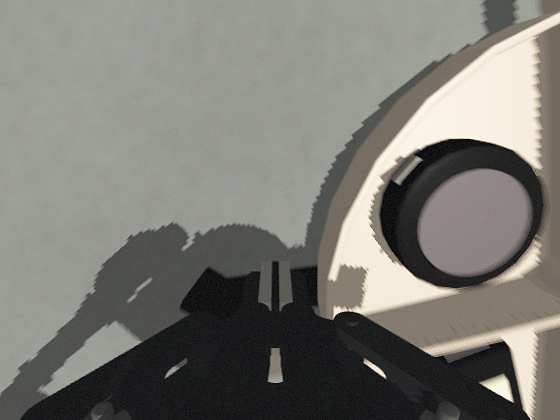

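Request:
send_rows:
  increments:
    - [0,0,0,-0.005,0]
    - [0,0.0003,0.0092,0,-0.06]
    - [0,0.0003,0.0092,0,-0.06]
    - [0,0.0003,0.0092,0,-0.06]
    - [0,0.0003,0.0092,0,-0.06]
    - [0,0.0003,0.0092,0,-0.06]
    - [0,0.0003,0.0092,0,-0.06]
    - [0,0.0003,0.0092,0,-0.06]

```text
clock: 5.8
position: [0.4353, 0.0479, 0.0389]
ee_rot: [-0.0, 0.991, -0.131, 0.001]
contact_force: [-0.3, 0.5, 0.4]
width: -0.0
```

```bash
python3 st.py; python3 -c "
from h import *
cv2.imwrite('pics/wr3.png',manip.get_image('wrist')[:,:,::-1])
cv2.imwrite('pics/top3.png',manip.get_image('top')[:,:,::-1])"
```

```text
t 5.8 p [0.4353 0.0479 0.0389] yaw -15.1 q6 0.21 r 0.1506 phi 163.6 F [-0.3  0.5  0.4] w -0.0 tilt [ 0.002  0.001 -1.   ]
```

View pics/wr3.png

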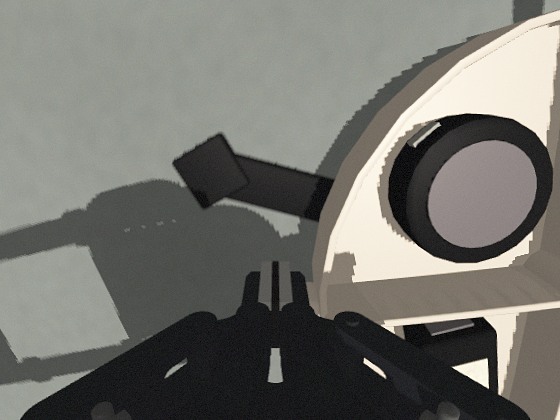

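View pics/top3.png

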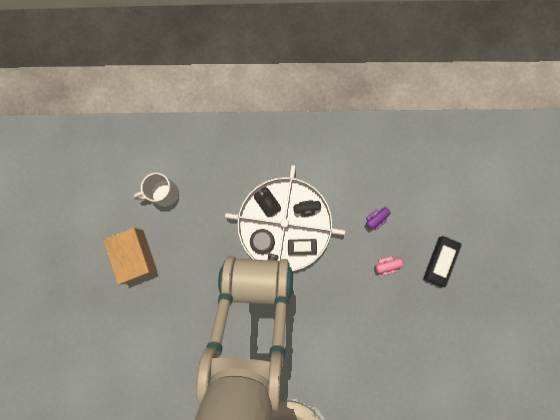

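Request:
send_rows:
  increments:
    - [0,-0.001,0.0092,0.002,-0.06]
    - [0,0.0003,0.0092,0,-0.06]
    - [0,0.0003,0.0092,0,-0.06]
    - [0,0.0003,0.0092,0,-0.06]
    - [0,0.0003,0.0092,0,-0.06]
    - [0,0.0003,0.0092,0,-0.06]
    - [0,0.0003,0.0092,0,-0.06]
    - [0,0.0003,0.0092,0,-0.06]

```text
clock: 6.9
position: [0.4322, -0.0247, 0.0363]
ee_rot: [-0.0, 0.994, 0.107, 0.001]
contact_force: [-1.9, 1.8, 0.8]
width: 0.0
```

```bash
python3 st.py
```

```text
t 6.9 p [ 0.4322 -0.0247  0.0363] yaw 12.3 q6 -0.43 r 0.1506 phi -168.5 F [-1.9  1.8  0.8] w 0.0 tilt [ 0.001  0.    -1.   ]
```

Request:
send_rows:
  increments:
    - [0,-0.001,0.0092,0,-0.06]
    - [0,0.0003,0.0092,0,-0.06]
    - [0,0.0003,0.0092,0,-0.06]
    - [0,0.0003,0.0092,0,-0.06]
    - [0,0.0003,0.0092,0,-0.06]
    - [0,0.0003,0.0092,0,-0.06]
    - [0,0.0003,0.0092,0,-0.06]
    - [0,0.0003,0.0092,0,-0.06]

```text
clock: 7.9
position: [0.4631, -0.0905, 0.0363]
ee_rot: [0.0, 0.94, 0.341, 0.0]
contact_force: [-0.9, 0.5, -0.0]
width: -0.0001
```

```bash
python3 st.py; python3 -c "
from h import *
cv2.imwrite('pics/top4.png',manip.get_image('top')[:,:,::-1])"
```

```text
t 7.9 p [ 0.4631 -0.0905  0.0363] yaw 39.8 q6 -1.04 r 0.1509 phi -140.6 F [-0.9  0.5 -0. ] w -0.0001 tilt [ 0.001 -0.    -1.   ]
```

View pics/top4.png

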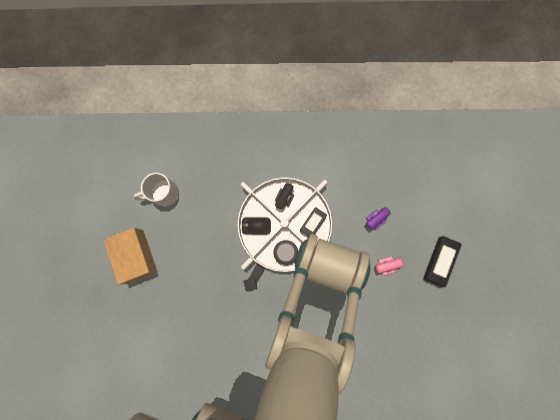

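Request:
send_rows:
  increments:
    - [0,0,0.0092,0,-0.06]
    - [0,0.0003,0.0092,0,-0.06]
    - [0,0.0003,0.0092,0,-0.06]
    - [0,0.0003,0.0092,0,-0.06]
    - [0,0.0003,0.0092,0,-0.06]
    - [0,0.0003,0.0092,0,-0.06]
    - [0,0.0003,0.0092,0,-0.06]
    - [0,0.0003,0.0092,0,-0.06]

```text
clock: 8.95
position: [0.5213, -0.1338, 0.0361]
ee_rot: [0.0, 0.832, 0.554, 0.0]
contact_force: [-0.7, 0.7, 0.1]
width: -0.0003
```

```bash
python3 st.py; cat > ms.py <<'E'
import sys
from h import *
A=np.array([.5797,.0053]); n=sys.argv[1]
im=manip.get_image('top')[:,:,::-1].copy(); cv2.imwrite(f'pics/{n}.png',im)
g=cv2.cvtColor(im,cv2.COLOR_BGR2GRAY)
mk=np.zeros_like(g); c=proj('top',[[*A,.03]])[0]; cv2.circle(mk,tuple(int(round(v)) for v in c),43,255,-1)
N,l,s,cc=cv2.connectedComponentsWithStats(((g<70)&(mk>0)).astype(np.uint8))
for i in range(1,N):
    if s[i,4]>120:
        p=cast('top',[cc[i]],.04)[0]; d=p[:2]-A; print(cc[i].round(1),s[i,4],'r',np.hypot(*d).round(4),'deg',(np.degrees(np.arctan2(d[1],d[0]))%360).round(1))
cv2.imwrite(f'pics/{n}c.png',cv2.resize(im[160:300,220:350],None,fx=4.2,fy=4.2,interpolation=cv2.INTER_CUBIC))
E
python3 ms.py top5
```

```text
t 8.95 p [ 0.5213 -0.1338  0.0361] yaw 67.3 q6 -1.56 r 0.1508 phi -112.8 F [-0.7  0.7  0.1] w -0.0003 tilt [ 0. -0. -1.]
[271.1 200. ] 198 r 0.0764 deg 29.5
[260.1 238.5] 391 r 0.0788 deg 121.0
```

View pics/top5c.png

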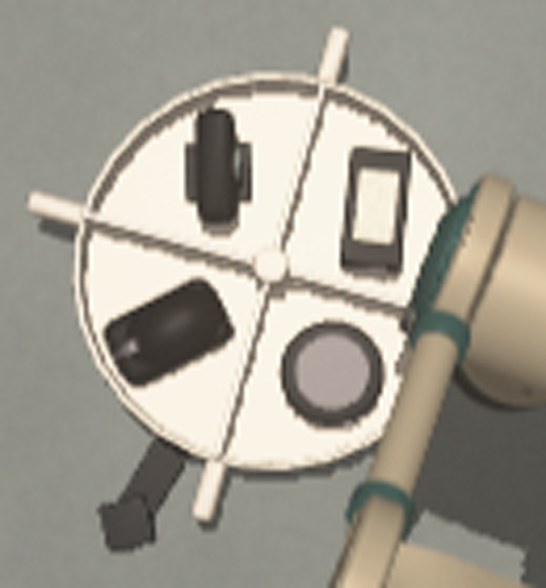

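Request:
send_rows:
  increments:
    - [0,0,0.0092,0,-0.06]
    - [0,0.0003,0.0092,0,-0.06]
    - [0,0.0003,0.0092,0,-0.06]
    - [0,0.0003,0.0092,0,-0.06]
    - [0,0.0003,0.0092,0,-0.06]
    - [0,0.0003,0.0092,0,-0.06]
    - [0,0.0003,0.0077,0,-0.05]
    - [0,0,0,0,0]

```text
clock: 10.0
position: [0.5832, -0.1457, 0.0359]
ee_rot: [0.001, 0.703, 0.711, 0.0]
contact_force: [0.1, 0.1, -0.2]
width: -0.0001
```

```bash
python3 st.py;python3 ms.py top6
```

```text
t 10.0 p [ 0.5832 -0.1457  0.0359] yaw 90.7 q6 -1.94 r 0.151 phi -88.7 F [ 0.1  0.1 -0.2] w -0.0001 tilt [ 0.002 -0.    -1.   ]
[261.9 208.1] 169 r 0.0768 deg 55.4
[268.4 247.4] 397 r 0.0788 deg 145.6
```

View pics/top6c.png

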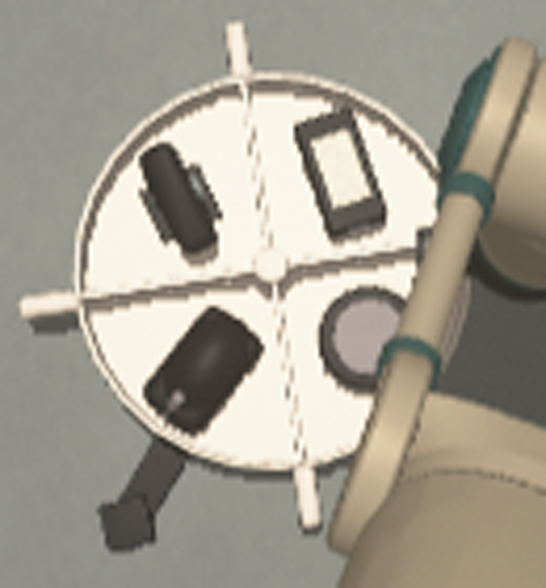

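Request:
send_rows:
  increments:
    - [0,0.0001,0.006,0,-0.04]
    - [0,0.0001,0.006,0,-0.04]
    - [0,0,0,0,0]

```text
clock: 10.42
position: [0.5953, -0.1454, 0.0354]
ee_rot: [0.001, 0.673, 0.739, 0.0]
contact_force: [0.1, -0.9, -0.4]
width: -0.0
```

```bash
python3 st.py;python3 ms.py top7; python3 - <<'E'
from h import *
A=np.array([.5797,.0053])
im=cv2.imread('pics/top7.png'); g=cv2.cvtColor(im,cv2.COLOR_BGR2GRAY); m=np.zeros_like(g)
m[265:300,240:268]=(g[265:300,240:268]<75)
n,l,s,c=cv2.connectedComponentsWithStats(m); i=1+np.argmax(s[1:,4]); ys,xs=np.where(l==i)
p=cast('top',np.c_[xs,ys],.009)[:,:2]-A; r=np.hypot(*p.T)
print(len(r),r.min(),r.max())
for a,b in((.14,.155),(.155,.17),(.17,.215),(.18,.205)):
    q=p[(r>a)&(r<b)].mean(0); print(a,b,np.degrees(np.arctan2(q[1],q[0])))
E
```

```text
t 10.425 p [ 0.5953 -0.1454  0.0354] yaw 95.4 q6 -2.02 r 0.1515 phi -84.1 F [ 0.1 -0.9 -0.4] w -0.0 tilt [ 0.001 -0.    -1.   ]
[260.8 209.7] 178 r 0.077 deg 59.4
[270.1 248.6] 393 r 0.0791 deg 149.7
119 0.1624407084683204 0.21093405244354185
0.14 0.155 nan
0.155 0.17 152.33011809879537
0.17 0.215 149.6608864998354
0.18 0.205 149.70609773498933<stdin>:9: RuntimeWarning: Mean of empty slice.
  ret = um.true_divide(
```

View pics/top7c.png

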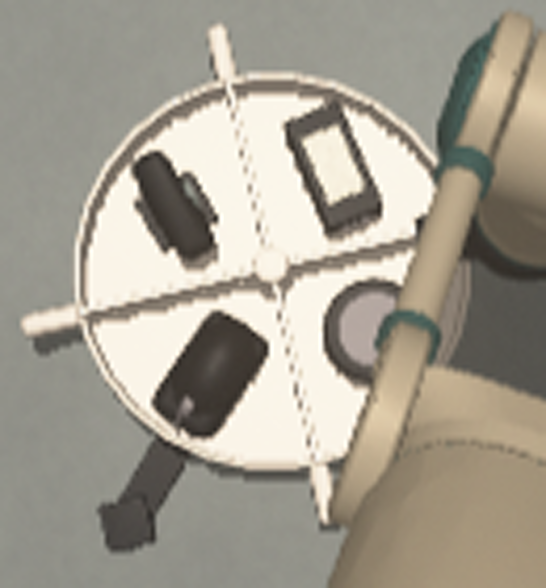

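Mouse and arrow now agree to within about 1°, and the tolerance is about ±8.8°. Next I back off and lift clear.

Request:
send_rows:
  increments:
    - [0,0,-0.005,0,0]
    - [0,0,-0.01,0,0]
    - [0,0,-0.01,0,0]
    - [0,0,0,-0.03,0]
    - [0,0,0,-0.04,0]
    - [0,0,0,-0.05,0]
    - [0,0,0,-0.05,0]
    - [0,0,0,-0.04,0]

```text
clock: 11.48
position: [0.5688, -0.1477, 0.2476]
ee_rot: [0.001, 0.674, 0.739, 0.0]
contact_force: [0.4, -0.6, -0.1]
width: 0.0003
```

Request:
send_rows:
  increments:
    - [0,-0.03,0,0,0]
    - [0,-0.03,0,0,0]
    - [0,-0.03,0,0,0]
    - [0,-0.03,0,0,0]
    - [0,-0.03,0,0,0]
    - [0,0,0,0,0]
    - [0,0,0,0,0]

```text
clock: 12.35
position: [0.5827, -0.2962, 0.2451]
ee_rot: [-0.001, 0.674, 0.739, 0.0]
contact_force: [-0.2, 0.1, -0.6]
width: -0.0001
```

```bash
python3 st.py;python3 ms.py top8; python3 - <<'E'
from h import *
im=manip.get_image('scene')[:,:,::-1].copy(); cv2.imwrite('pics/sc8.png',im); 
g=cv2.cvtColor(im,cv2.COLOR_BGR2GRAY)
cv2.imwrite('pics/sc8c.png',cv2.resize(im[150:265,200:350],None,fx=5,fy=5,interpolation=cv2.INTER_CUBIC))
a=cv2.imread('pics/top0.png');b=cv2.imread('pics/top8.png')
d=cv2.absdiff(a,b).max(2)
for n,(x0,x1,y0,y1) in dict(mug=(130,185,165,215),carton=(100,162,220,290),charger=(420,466,230,292)).items(): print(n,(d[y0:y1,x0:x1]>40).sum())
E
```

```text
t 12.35 p [ 0.5827 -0.2962  0.2451] yaw 95.3 q6 -2.24 r 0.3016 phi -89.4 F [-0.2  0.1 -0.6] w -0.0001 tilt [-0.001  0.001 -1.   ]
[260.6 209.4] 162 r 0.0778 deg 59.0
[270.  248.6] 380 r 0.0792 deg 149.8
mug 0
carton 0
charger 632
```

View pics/top8.png

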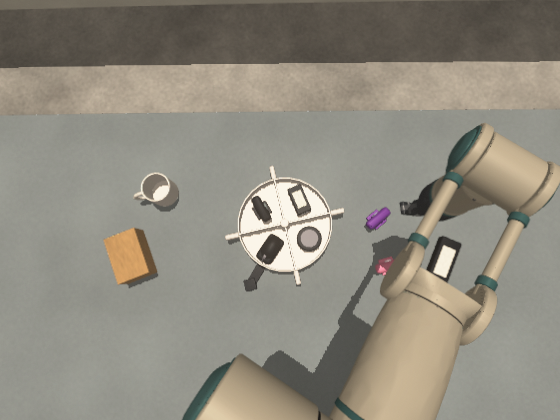

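View pics/sc8c.png

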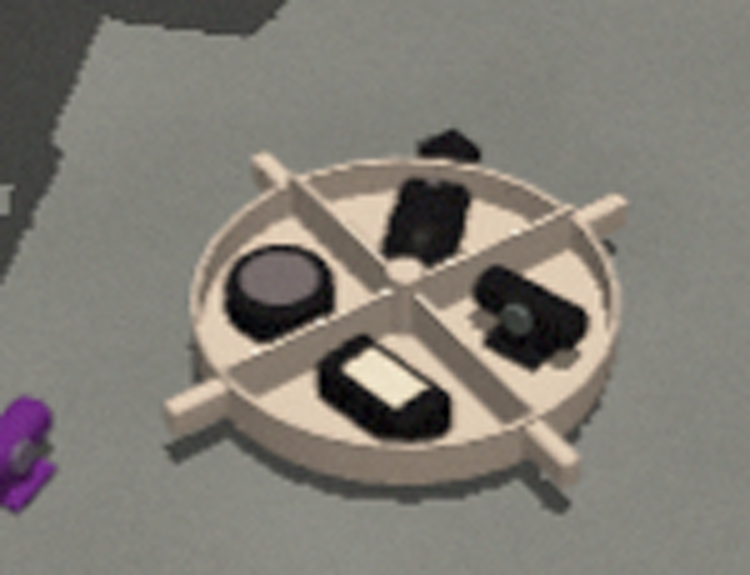

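The top view shows the mouse at (270,249) in line with the arrow head at (251,285). All four items lie flat. The mug and carton pixels are unchanged, and the charger's pixel difference is the arm covering part of it in the picture. The hand is clear and never went near the charger.

```bash
python3 -c "
from rig import manip
print(manip.sign_off())"
```

```text
the job is handed in; nothing more can be done
None
```

I turned the carousel about 127° counter-clockwise by pushing one tab gently with the shut fingertips. Then I backed the hand off, lifted it clear and handed the job in at about 12.5 s. No verdict was reported.

- **Alignment:** in the last top view the mouse sits at 149.8°, 79 mm from the axis. The arrow measured 149.7° to 150.7° on the head, or 152.3° on a small visible bit of the tongue. The worst of these puts the mouse about 3.5 mm off the line, against the 12 mm allowed.
- **Force:** the force readings taken between moves stayed below about 3 N.
- **Tray:** its angle was the same within measurement after I backed off (149.7° before, 149.8° after). All four items lie flat in their compartments.
- **Bystanders:** the mug and carton show no pixel change. The charger comparison did not pass cleanly: 632 pixels differed because the arm partly covered it in the picture. The visible part looks to be where it was, and the hand passed high and well away from it.

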